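# Unlock the slide and fit the work board

### The arm

A 6-joint arm with a two-finger parallel gripper is mounted at the origin on the work surface. World frame = base frame: x ahead of the robot, y to its left, z up, the work surface at z = 0. Lengths are in m, angles in rad, forces in N, time in s.
With the tool pointing down it reaches from about 0.325 to 0.775 m from the base axis. Payload 5.5 kg.
Tool frame: the origin (TCP) lies between the finger pads; the fingertips stand 8 mm ahead of it and the grasp point (between the pads) lies 11 mm behind it (tcp_to_tips is the distance from the TCP to the fingertips, in m); z points along the fingers, y is the direction in which the jaws open and shut (so a half turn about z gives the same grasp; the last joint's range is limited). The gripper opens to 88 mm and grips with 3 to 60 N. Pads are 20 mm wide; open, the fingers measure 115 mm over their backs; the gripper's body (75 mm by 178 mm) begins 61 mm behind the grasp point.
Start: joints at [1.24, 0.091, 1.231, -0, 1.82, -0.057], TCP at [0.162, 0.578, 0.199] pointing down, gripper open.
Joint ranges: [-2.87, 2.87], [-0.86, 2.18], [0.17, 2.46], [-1.51, 4.65], [0.06, 2.69], [-2.65, 2.65]. Speed limits (rad/s): [2.57, 2.57, 3.01, 3.14, 3.14, 3.14].

### API

Orientations are given as a unit quaternion [w, x, y, z].
In Python, from bench import * gives the robot as it stands. Calls block until the motion is done:
- move_to(position, orientation): joint-space move of the TCP to a pose.
- move_l(position, speed=0.15, orientation=None): straight line of the TCP; orientation=None keeps the orientation; speed is the mean speed in m/s.
- movej(angles): joint-space move.
- gripper_open() and close(): open the fingers fully, or close them until they stop; the grip force is fixed at half the most.
- hold(seconds).
- inverse_kinematics(position, orientation): joint angles nearest the present ones, or None.
- state(): the state.
- get_image(name): name is "side" or "top" or "wrist"; returns a dict with "frame" (400x640x3 uint8, blue, green, red), "depth" (400x640 float32, m along the optical axis (not along the pixel's ray), 0 where there is no reading), "camera_matrix" (3x3 intrinsics, pixels), "view" (4x4, takes a point from world to camera coordinates). Camera axes: x right, y up, looking along -z (the intrinsics and any distortion apply to the point x, -y, -z); pixel columns grow to the right and rows downward; lengths in m; the calibration is good to about 2 mm. A picture is of the moment at which its call begins.
A pose or a line that the arm cannot do raises IKError and nothing moves.
- job_done(): hands the job in, once; it reports no verdict.
The state is a dict: "time": time; "joint_pos": joint angles; "dq": joint speeds; "joint_torque": joint torques, N m; "ee_pos": TCP position; "ee_rot": TCP orientation; "ft_force": force on the tool from outside, world axes, zero at the start; "moment": the same for the moment, N m; "finger_gap": finger opening in m.
Only numpy, scipy, OpenCV 4.12 (cv2) and the standard library are available. Lean on these libraries where they do the work, as an engineer would, in place of code of your own. Each camera call takes 0.05 s, during which the arm holds its last target.

### The job

Free the carriage of the slide fixture: pull its red T-bar plunger up, twist it anticlockwise until it drops into its rest notch and let go, so that it stays up by itself. Then slide the carriage by its blue paddle away from the plunger, all the way to its loading stop, and lower the white work board onto the carriage's four posts so that it lies flat on their shoulders, either way round. Leave the other things on the bench where they are.

Things in the scene. Friction and masses are not known exactly. Their poses are not given: they have to be found in the camera images.
- bar_mid (a point): Middle of the red T-bar on the spring plunger: 74 mm long (own x), 18 wide (y), 24 high; on the vertical plunger axis, 103 mm above the table when seated. Grip it firmly across the 18 mm from above (the bar creeps a few mm in the fingers as it is pulled); 14 mm free under the bar, down to the collar (60 mm across). At the start its x is along the fixture's x.
- plunger (a joint): Lift of the plunger in m: 0 seated (its nose locks the carriage), 0.024 highest. A spring presses it down with 7 N at 0, 15 N at 0.016 (plus 1.5 N weight). A cross pin sits in a slot: no turning below a lift of 0.016. Once turned, the pin let down stands on a flat rim at 0.016, not secured; over the rest notch it drops to 0.012 and is held both ways.
- twist (a joint): Turn of the T-bar in rad, 0 as seated, anticlockwise from above, at most 1.65. The rest notch lies somewhere from 0.95 to 1.40, different each time, not measured, to be felt: with the pin let down lightly on the rim and turned on, the rim carries it until it comes over the notch, where the spring pulls on the hand again and the bar can go down 4 mm. Play in the notch 0.05 rad either way.
- carriage (a joint): Travel of the carriage along its rail in m: 0 parked (locked by the seated plunger), 0.110 at the loading stop. It grows along the fixture's -y, away from the plunger. Friction 4 N. Held up in its notch, the plunger clears the carriage.
- paddle_mid (a point): Middle of the blue upright paddle fixed to the carriage on the robot's side: 46 mm wide (x), 12 mm thick (y), 55 mm high (z); the point is 57.5 mm above the table, top at 85 mm. Push on its +y face (axes as the fixture's) towards -y. Clear by 60 mm on both sides.
- seat (a point): Point on the carriage where the board's middle (board_mid) lies when it is home, 66.5 mm above the table. x across the rail, y along it. Four posts at x +-40, y +-50 mm from it: shoulders 22 mm wide, tops 50 mm above the table; on them 14 mm pins, 22 mm tall, the last 6 mm tapered to 8 mm.
- board_mid (a point): Middle of the loose white work board with its rib (220 g), half-way up, 16.5 mm above its underside: board 110 mm (x) by 130 mm (y), 8 mm thick, with four 17 mm through-holes at x +-40, y +-50 mm, and on top along x a black grip rib 70 mm long, 14 mm wide (y), its top 33 mm above the underside. Starts flat on the table.
- fixture: The slide fixture, fixed to the table: white base 130 mm (x) by 370 mm (y), 12 mm thick, with the plunger bridge at its +y end and the blue loading stop at its -y end. Origin on the table under the rail's middle; x across the rail (away from the robot), y along it.
- cast: Bystander: plaster model, 72 mm across, 40 mm high; origin under its centre
- tweezers: Bystander: steel tweezers lying on the table, 140 mm long along x; origin at the middle
- tray: Bystander: blue instrument tray with clamps, 200 x 130 x 28 mm; origin under its centre
- bottle: Bystander: white bottle, 56 mm across, 150 mm high; origin under its centre
- jar: Bystander: amber jar, 64 mm across, 70 mm high; origin under its centre
- cup: Bystander: white cup, 72 mm across, 85 mm high; origin under its centre
- driver: Bystander: green-handled screwdriver lying on the table; origin under its middle
- board: The same board; origin at the centre of its underside
Mind the look-alikes: they are no part of the job. Leave any orange look-alike of the board alone.

How it is judged:
On the way, in this order (a step that is already met when the one before it is completed fails the run):
1. the plunger is held up in its rest notch (lift 10.5 to 13.8 mm) and let go (value of joint plunger between 0.0105 and 0.0138 m and contact force between the fingers and plunger below 0.3 N), for 0.3 s.
2. the carriage is at its loading stop (travel over 106 mm) (value of joint carriage above 0.106 m), for 0.2 s.
At the end, for the whole second after the job is handed in: The plunger rests by itself in its notch (lift 10.5 to 13.8 mm), the carriage is at its loading stop (travel over 106 mm), and the board lies home on the four shoulders, right side up, within 4 mm sideways, 2 mm in height and 0.03 rad of level, at rest; nothing is touched (all of step 1 and value of joint carriage above 0.106 m and horizontal distance between board_mid and seat below 0.004 m and z of board_mid in the frame of seat between -0.003 and 0.002 m and angle between the x axis of board_mid and the x axis of seat, either way round below 0.08 rad and angle between board_mid's own z axis and vertical below 0.03 rad and linear speed of board below 0.01 m/s).
It fails at once if another thing on the bench is shoved more than 30 mm (distance of any of cast, tweezers, tray, bottle, jar, cup, driver from where it was at the start of the episode above 0.03 m).
It fails at once if the board is dropped from above the posts (let go more than 20 mm above its seat, over the carriage) (contact force between the fingers and board below 0.05 N and z of board_mid in the frame of seat above 0.02 m and horizontal distance between board_mid and seat below 0.07 m).
It also fails if it takes over 69 s, if anything falls off the work surface, if the arm or the gripper's body presses on something with over 40 N, if the wrist force passes 120 N, or if a joint passes its speed limit or range.

## Working session

There is one attempt and no reset: what is moved stays moved. The work goes in short steps, each a Python script; the robot and the scene stay as the last script left them, time stands still between calls to the robot, and variables do not carry over. Pictures are saved under pics/ and viewed, and the job is handed in when it is done.

```bash
ls; mkdir -p pics; python3 - <<'E'
from bench import *
import cv2,numpy as np,pickle
s=state();print(s)
for n in("top","side","wrist"):
    d=get_image(n);cv2.imwrite(f"pics/{n}0.png",d["frame"]);pickle.dump(d,open(f"pics/{n}0.pkl","wb"))
    print(n,d["camera_matrix"],d["view"],(d["depth"]>0).mean(), d.keys())
E
```

```text
pics
{'time': 0.0, 'joint_pos': array([ 1.24033156e+00,  9.18146547e-02,  1.23185539e+00, -1.01491760e-05,
        1.81980958e+00, -5.67318322e-02]), 'dq': array([-1.59138647e-04, -4.41415973e-04, -4.00460900e-06, -9.52012595e-04,
       -4.30826435e-04, -2.09878704e-04]), 'joint_torque': array([-4.53988343e-05, -4.46462131e+01, -4.06437600e+01,  6.98624784e-02,
        2.96922598e-02, -1.45272775e-04]), 'ee_pos': array([0.16210885, 0.57733047, 0.19755062]), 'ee_rot': array([-1.76690699e-04,  1.36440733e-01,  9.90647786e-01, -9.26804630e-04]), 'ft_force': array([ 0.44521203,  0.08576547, -0.10502414]), 'moment': array([-0.00017153,  0.03386304,  0.02099371]), 'finger_gap': 0.08765174564726154}
top [[473.6333652    0.         319.02944513]
 [  0.         473.6333652  197.80044082]
 [  0.           0.           1.        ]] [[-0.01285588 -0.99991055 -0.0036905   0.04524689]
 [ 0.99427086 -0.01317487  0.10607486 -0.50367986]
 [-0.106114   -0.00230568  0.9943513  -1.28076272]
 [ 0.          0.          0.          1.        ]] 0.9959296875 dict_keys(['frame', 'depth', 'camera_matrix', 'view'])
side [[450.68120433   0.         318.98105305]
 [  0.         450.68120433 190.74029242]
 [  0.           0.           1.        ]] [[ 0.97097952 -0.23853818 -0.01727179 -0.50492713]
 [ 0.16979423  0.63669048  0.75219356 -0.19415638]
 [-0.1684301  -0.73329719  0.65871582 -1.25896299]
 [ 0.          0.          0.          1.        ]] 0.99580859375 dict_keys(['frame', 'depth', 'camera_matrix', 'view'])
wrist [[352.10558332   0.         319.54588267]
 [  0.         352.10558332 202.27504103]
 [  0.           0.           1.        ]] [[ 0.27081151  0.96263169 -0.00115974 -0.5990166 ]
 [-0.92046166  0.25859501 -0.29305111  0.03538142]
 [-0.28180038  0.08042911  0.95609607 -0.38994589]
 [ 0.          0.          0.          1.        ]] 0.99617578125 dict_keys(['frame', 'depth', 'camera_matrix', 'view'])
```

View pics/top0.png

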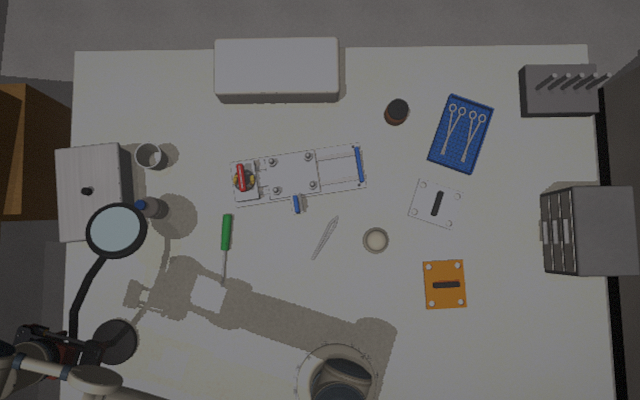

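View pics/side0.png

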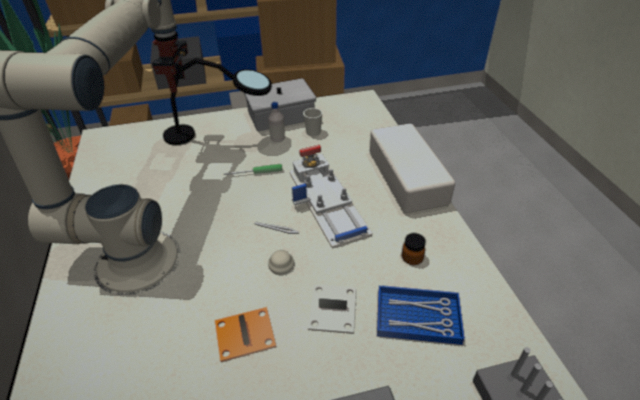

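The top view shows the red T-bar at (243,178), the blue paddle at (296,203), the stop at (360,165) and the white board's rib at (437,203). The orange look-alike is at (445,284). I'll measure these next.

```bash
cat > h.py <<'E'
import cv2,numpy as np
def ray(d,uv):
    K=d["camera_matrix"];V=d["view"];R=V[:3,:3];c=-R.T@V[:3,3]
    uv=np.atleast_2d(uv).astype(float)
    r=np.c_[(uv[:,0]-K[0,2])/K[0,0],-(uv[:,1]-K[1,2])/K[1,1],-np.ones(len(uv))]@R
    return c,r
def onz(d,uv,z):
    c,r=ray(d,uv);return c+r*((z-c[2])/r[:,2])[:,None]
def cloud(d):
    v,u=np.mgrid[0:400,0:640];c,r=ray(d,np.c_[u.ravel(),v.ravel()])
    return (c+r*d["depth"].reshape(-1,1)).reshape(400,640,3)
def proj(d,P):
    V=d["view"];K=d["camera_matrix"];p=np.atleast_2d(P)@V[:3,:3].T+V[:3,3]
    return np.c_[K[0,0]*p[:,0]/-p[:,2]+K[0,2],K[1,1]*p[:,1]/p[:,2]+K[1,2]]
E
python3 - <<'E'
from h import *
import pickle
for n in("top","side"):
    d=pickle.load(open(f"pics/{n}0.pkl","rb"));P=cloud(d);hsv=cv2.cvtColor(d["frame"],cv2.COLOR_BGR2HSV)
    H,S,Vv=cv2.split(hsv)
    M={"red":((H<8)|(H>172))&(S>150)&(Vv>60),"blue":(H>100)&(H<125)&(S>130)&(Vv>60),"orange":(H>8)&(H<22)&(S>180),"black":(Vv<60)}
    for k,m in M.items():
        nn,l,st,ce=cv2.connectedComponentsWithStats(m.astype(np.uint8))
        for i in range(1,nn):
            if st[i,4]<30 or st[i,4]>4000: continue
            q=P[l==i]; 
            if not(.2<np.median(q[:,0])<.9 and -.6<np.median(q[:,1])<.5): continue
            mm=q[:,2]>np.percentile(q[:,2],90)-.006; t=q[mm]
            r=cv2.minAreaRect((t[:,:2]*1000).astype(np.float32))
            print(n,k,st[i,4],ce[i].round(1),"med",np.median(q,0).round(3),"zmax",np.percentile(q[:,2],90).round(3),"toprect",np.round(r[0],1),np.round(r[1],1),round(r[2],1))
d=pickle.load(open("pics/top0.pkl","rb"))
f=d["frame"];c=cv2.resize(f[130:240,215:475],None,fx=3,fy=3,interpolation=cv2.INTER_CUBIC);cv2.imwrite("pics/c0.png",cv2.convertScaleAbs(c,alpha=1.6))
P=cloud(d);im=np.clip(P[130:240,215:475,2]/.13*255,0,255).astype(np.uint8);cv2.imwrite("pics/z0.png",cv2.resize(im,None,fx=3,fy=3,interpolation=0))
E
```

```text
top red 93 [240.8 177.7] med [0.549 0.24  0.113] zmax 0.116 toprect [552.  241.1] [70.1 15.6] 9.0
top blue 2367 [459.1 136.1] med [ 0.673 -0.36   0.005] zmax 0.024 toprect [ 536.3 -233.9] [182.4 611.7] 49.0
top blue 120 [358.7 164.2] med [ 0.597 -0.073  0.032] zmax 0.035 toprect [596.5 -72.4] [96.3  8.5] 8.8
top blue 57 [295.8 203.5] med [0.485 0.1   0.083] zmax 0.086 toprect [484.1  99.9] [41.4  9.2] 9.3
top blue 68 [139.5 204.2] med [0.482 0.487 0.149] zmax 0.151 toprect [419.5 268.9] [478.4  22.3] 74.3
top orange 1403 [444.3 284.5] med [ 0.259 -0.303  0.006] zmax 0.01 toprect [ 277.2 -159.8] [406.9 135.7] 84.1
top black 85 [544.1  82.3] med [ 0.798 -0.567  0.098] zmax 0.134 toprect [ 798.5 -567. ] [9.8 5.2] 35.2
top black 63 [470.7 102.8] med [ 0.772 -0.395  0.012] zmax 0.017 toprect [ 770.5 -399.7] [114.3   4.4] 68.8
top black 334 [397.6 109.1] med [ 0.74  -0.18   0.068] zmax 0.071 toprect [ 742.1 -179. ] [51.8 50.6] 5.9
top black 49 [392. 121.] med [ 0.717 -0.168  0.023] zmax 0.031 toprect [ 722.5 -170.2] [56.3 17.2] 61.7
top black 130 [161.5 162.1] med [0.604 0.466 0.049] zmax 
[... 1160 characters left out ...]
x 0.009 toprect [ 712.7 -401.5] [ 9.5 37.3] 62.2
side orange 234 [412.3 255.1] med [ 0.727 -0.205  0.038] zmax 0.05 toprect [ 535.2 -560.8] [845.2  51.6] 61.5
side orange 471 [226.9 330.7] med [ 0.221 -0.289  0.009] zmax 0.011 toprect [ 252.9 -587.1] [ 57.2 673.6] 5.1
side black 302 [414.6 242.5] med [ 0.737 -0.19   0.069] zmax 0.072 toprect [ 738.2 -182.7] [51.6 52.3] 79.5
side black 145 [412.1 258.5] med [ 0.727 -0.207  0.023] zmax 0.035 toprect [ 730.5 -203.1] [18.1 54.2] 66.1
side black 136 [336.4 304.4] med [ 0.493 -0.296  0.028] zmax 0.034 toprect [ 491.6 -293.5] [ 9.9 44.1] 72.6
side black 200 [481.2 387.8] med [ 0.728 -0.573  0.032] zmax 0.046 toprect [ 728.3 -575.2] [55.9  3.8] 89.4
```

```bash
sleep 1
```

```text
(no output)
```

View pics/c0.png

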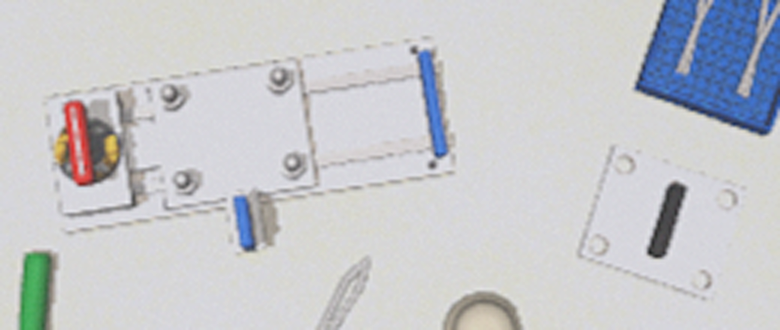

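View pics/z0.png

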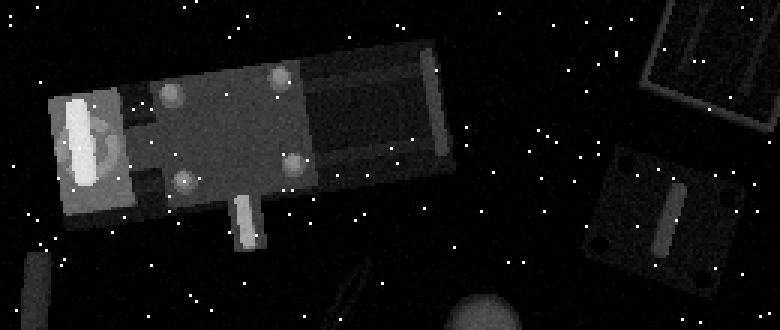

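The fixture yaw is about 9°, and the T-bar is near (0.551, 0.239). I'll hover over the bar and refine the position with the wrist camera.

```bash
cat >> h.py <<'E'
from scipy.spatial.transform import Rotation
def quat(phi):  # tool down, tool y axis at world angle phi
    y=np.array([np.cos(phi),np.sin(phi),0]);z=np.array([0,0,-1.]);x=np.cross(y,z)
    q=Rotation.from_matrix(np.c_[x,y,z]).as_quat();return [q[3],q[0],q[1],q[2]]
E
python3 - <<'E'
from bench import *
from h import *
import pickle
YAW=np.radians(9);ph=YAW+np.pi/2-np.pi
for t in(0,.8,1.65):
    print(inverse_kinematics([.551,.239,.11],quat(ph+t)))
move_to([.551,.239,.20],quat(ph));s=state();print(s["time"],s["joint_pos"].round(3),s["ee_pos"].round(4),s["ft_force"].round(2))
for n in("wrist","top","side"):
    d=get_image(n);pickle.dump(d,open(f"pics/{n}1.pkl","wb"));cv2.imwrite(f"pics/{n}1.png",d["frame"])
E
```

```text
[ 3.52624091e-01  9.29180107e-02  1.38529081e+00 -4.44089210e-16
  1.66338383e+00  1.76634079e+00]
[ 3.52624091e-01  9.29180107e-02  1.38529081e+00 -4.44089210e-16
  1.66338383e+00  9.66340785e-01]
[ 3.52624091e-01  9.29180107e-02  1.38529081e+00 -4.44089210e-16
  1.66338383e+00  1.16340785e-01]
2.0167 [0.354 0.093 1.226 0.    1.822 1.766] [0.5507 0.2397 0.2   ] [-0.64 -0.17 -0.66]
```

View pics/wrist1.png

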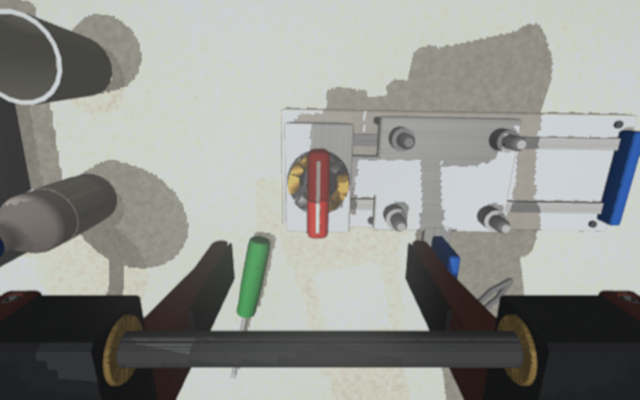

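The wrist picture shows the red bar at (318,193), well aligned with the jaws, and the base edges, posts and stop are all visible. Next I'll refine the bar centre and yaw.

```bash
python3 - <<'E'
from h import *
import pickle
d=pickle.load(open("pics/wrist1.pkl","rb"));P=cloud(d);H,S,V=cv2.split(cv2.cvtColor(d["frame"],cv2.COLOR_BGR2HSV))
red=((H<8)|(H>172))&(S>120)&(V>60);red[250:]=0
def rect(m,z0,z1):
    q=P[m&(P[...,2]>z0)&(P[...,2]<z1)];r=cv2.minAreaRect((q[:,:2]*1000).astype(np.float32));return len(q),np.median(q[:,2]).round(4),np.round(r[0],1),np.round(r[1],1),round(r[2],2)
print("bar",rect(red,.108,.122))
blue=(H>100)&(H<125)&(S>110)&(V>50)
b=blue.copy();b[:,:480]=0;print("stop",rect(b,.028,.045))
b=blue.copy();b[:,480:]=0;b[:,:400]=0;b[:200]=0;print("pad",rect(b,.078,.092))
# posts: tops ~0.072
for n in("wrist1","top0"):
    dd=pickle.load(open(f"pics/{n}.pkl","rb"));Q=cloud(dd)
    m=((Q[...,2]>.060)&(Q[...,2]<.082)&(Q[...,0]>.5)&(Q[...,0]<.67)&(Q[...,1]<.195)&(Q[...,1]>.02)).astype(np.uint8)
    k,l,st,ce=cv2.connectedComponentsWithStats(m)
    for i in range(1,k):
        if st[i,4]>5: print(n,st[i,4],ce[i].round(1),np.median(Q[l==i],0).round(4), onz(dd,ce[i],.07).round(4))
# collar and bridge rect
m=(P[...,0]>.45)&(P[...,1]>.17)&(P[...,1]<.3)
for a,b in((.055,.07),(.06,.08),(.07,.082)): print(a,b,rect(m,a,b))
E
```

```text
bar (843, np.float64(0.1134), array([552.7, 241. ]), array([67.9, 15.5]), 7.44)
stop (1147, np.float64(0.0321), array([597.6, -72.4]), array([97.1, 13.6]), 9.53)
pad (227, np.float64(0.0834), array([496.4, 102.9]), array([21.7, 10.9]), 8.72)
wrist1 202 [406.5 141.2] [0.6037 0.1692 0.0682] [[0.6037 0.1695 0.07  ]]
wrist1 228 [516.3 143.2] [0.6174 0.0716 0.0677] [[0.6174 0.0727 0.07  ]]
wrist1 172 [399.2 223.8] [0.5259 0.158  0.068 ] [[0.5263 0.1584 0.07  ]]
wrist1 191 [501.6 225.6] [0.5394 0.0603 0.0675] [[0.54   0.0615 0.07  ]]
wrist1 160 [448.1 252.5] [0.5064 0.1066 0.072 ] [[0.5046 0.1046 0.07  ]]
top0 22 [307.9 154.9] [0.6163 0.0669 0.0679] [[0.6163 0.067  0.07  ]]
top0 23 [271.1 160.2] [0.6035 0.1668 0.0674] [[0.6031 0.1662 0.07  ]]
top0 21 [312.2 183.6] [0.5379 0.0569 0.0698] [[0.5381 0.0563 0.07  ]]
top0 21 [275.6 189.3] [0.5246 0.1541 0.068 ] [[0.5239 0.1544 0.07  ]]
0.055 0.07 (1163, np.float64(0.0572), array([556.1, 217.8]), array([104.9, 108.5]), 7.42)
0.06 0.08 (1220, np.float64(0.0727), array([562.9, 213.9]), array([ 55. , 114.3]), 21.3)
0.07 0.082 (847, np.float64(0.0732), array([561.7, 214.2]), array([ 54.4, 112.7]), 19.37)
```

Posts, stop and bar agree on yaw ≈ 8.1°, with the bar at (0.5525, 0.241). I'll grip it and pull it up.

```bash
cat >> h.py <<'E'
YAW=0.1414; BAR=np.array([.5525,.241]); PH=YAW-np.pi/2
def rd(msg=""):
    from bench import state,hold
    F=[];M=[]
    for i in range(4):
        s=state();F.append(s["ft_force"]);M.append(s["moment"]);hold(.02)
    F=np.mean(F,0);M=np.mean(M,0)
    print(msg,"t%.2f"%s["time"],"F",F.round(2),"M",M.round(3),"p",s["ee_pos"].round(4),"gap %.4f"%s["finger_gap"],"q6 %.3f"%s["joint_pos"][5]);return F,s
E
python3 - <<'E'
from bench import *
from h import *
move_to([*BAR,.16],quat(PH));rd("above")
move_l([*BAR,.091],.1);rd("down")
close();rd("closed")
for dz in(.006,.012,.018,.021):
    move_l([*BAR,.091+dz],.04);rd("lift %g"%dz)
import pickle
for n in("wrist","side"):
    d=get_image(n);pickle.dump(d,open(f"pics/{n}2.pkl","wb"));cv2.imwrite(f"pics/{n}2.png",d["frame"])
E
```

```text
above t2.50 F [ 0.22 -0.11  0.45] M [-0.01   0.136 -0.005] p [0.5519 0.2411 0.1598] gap 0.0877 q6 1.784
down t3.41 F [ 0.    0.3  -0.02] M [-0.004  0.166  0.015] p [0.5531 0.2412 0.0922] gap 0.0881 q6 1.784
closed t4.82 F [ 0.17 -0.15  2.86] M [-0.013  0.156 -0.016] p [0.5527 0.241  0.0913] gap 0.0005 q6 1.784
lift 0.006 t5.18 F [ 0.19  0.07 -0.03] M [-0.009  0.163  0.02 ] p [0.5524 0.241  0.0969] gap 0.0003 q6 1.784
lift 0.012 t5.55 F [-0.1   0.01 -0.46] M [-0.041  0.125 -0.027] p [0.5526 0.2411 0.1033] gap 0.0003 q6 1.784
lift 0.018 t5.92 F [ 0.01 -0.28 -0.15] M [-0.061  0.18   0.02 ] p [0.5526 0.241  0.1093] gap 0.0008 q6 1.784
lift 0.021 t6.23 F [0.32 0.21 0.07] M [-0.026  0.138  0.004] p [0.5526 0.241  0.1121] gap 0.0005 q6 1.784
```

View pics/wrist2.png

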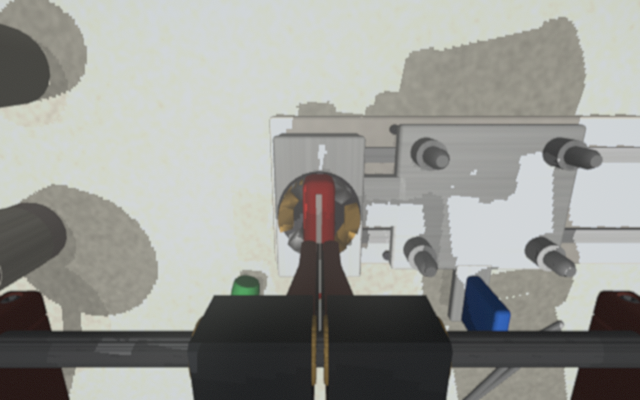

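The gap closed to 0, so the grasp missed, and the bar is still seated. I need to find out why before moving on.

```bash
python3 - <<'E'
from h import *
import pickle
d=pickle.load(open("pics/wrist2.pkl","rb"));P=cloud(d)
print(proj(d,[[.5526,.241,.112],[.5526,.241,.104],[.5526,.241,.115],[.5159,.2358,.115],[.589,.246,.115]]).round(1))
V=d["view"];print("cam",-V[:3,:3].T@V[:3,3])
for v in range(165,300,8): print(v,P[v,318].round(3),P[v,305].round(3),d["frame"][v,318])
d=pickle.load(open("pics/side2.pkl","rb"));f=d["frame"][60:220,220:420];cv2.imwrite("pics/s2c.png",cv2.resize(f,None,fx=4,fy=3.7,interpolation=2))
print(proj(d,[[.5526,.241,.104],[.5526,.241,.115]]))
E
```

```text
[[318.6 243.1]
 [318.6 237.6]
 [318.6 245.3]
 [318.6 302.9]
 [318.8 181.6]]
cam [0.63283766 0.25173053 0.29695275]
165 [0.586 0.246 0.053] [0.585 0.255 0.054] [163 165 165]
173 [0.581 0.246 0.056] [0.579 0.255 0.054] [84 84 91]
181 [0.588 0.246 0.111] [0.586 0.253 0.107] [ 61  63 110]
189 [0.584 0.246 0.113] [0.583 0.253 0.113] [ 62  64 137]
197 [0.58  0.245 0.115] [0.579 0.252 0.112] [147 152 158]
205 [0.576 0.245 0.115] [0.574 0.252 0.113] [147 152 157]
213 [0.571 0.244 0.114] [0.57  0.251 0.112] [144 149 155]
221 [0.567 0.243 0.114] [0.565 0.25  0.112] [130 134 140]
229 [0.562 0.243 0.114] [0.56  0.25  0.113] [130 136 140]
237 [0.558 0.242 0.115] [0.556 0.249 0.113] [130 135 140]
245 [0.562 0.243 0.137] [0.563 0.249 0.14 ] [63 65 67]
253 [0.563 0.243 0.147] [0.564 0.249 0.15 ] [63 65 67]
261 [0.563 0.243 0.155] [0.563 0.248 0.158] [76 78 79]
269 [0.563 0.242 0.162] [0.563 0.248 0.165] [76 78 78]
277 [0.563 0.242 0.169] [0.563 0.248 0.172] [74 77 77]
285 [0.562 0.242 0.175] [0.564 0.248 0.178] [72 75 75]
293 [0.562 0.242 0.181] [0.563 0.247 0.184] [55 57 71]
[[310.44805916 150.20384742]
 [310.34657754 147.43530686]]
```

View pics/s2c.png

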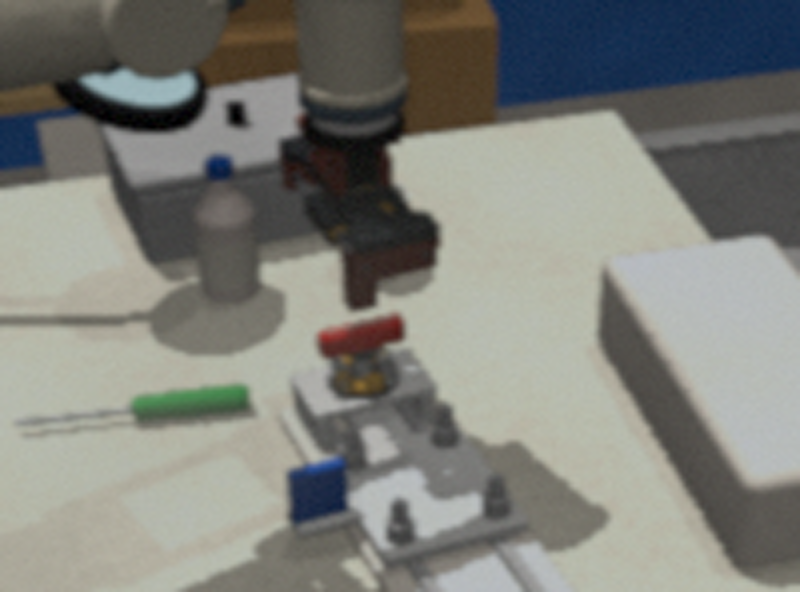

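```bash
python3 - <<'E'
from h import *
import pickle, bench
print([n for n in dir(bench) if not n.startswith('__')], getattr(bench,'tcp_to_tips',None))
from bench import *
print(state().keys())
d=pickle.load(open("pics/wrist1.pkl","rb"));P=cloud(d)
for u,v in((222,246),(228,246),(215,250),(228,270),(412,246),(420,246)): print(u,v,P[v,u].round(3),d["frame"][v,u])
print(proj(d,[[.5507,.2397,.192]]),"cam",(-d["view"][:3,:3].T@d["view"][:3,3]).round(3))
d=pickle.load(open("pics/side1.pkl","rb"));f=d["frame"][60:220,220:420];cv2.imwrite("pics/s1c.png",cv2.resize(f,None,fx=4,fy=3.7,interpolation=2))
print(proj(d,[[.5507,.2397,.192],[.5507,.2397,.225]]))
for n in("side2",):
    d=pickle.load(open(f"pics/{n}.pkl","rb"));P=cloud(d)
    for v in range(120,150,2): print(v,P[v,309].round(3))
E
```

```text
['IKError', 'close', 'get_image', 'gripper_open', 'hold', 'inverse_kinematics', 'job_done', 'move_l', 'move_to', 'movej', 'state', 'tcp_to_tips'] 0.008
dict_keys(['time', 'joint_pos', 'dq', 'joint_torque', 'ee_pos', 'ee_rot', 'ft_force', 'moment', 'finger_gap'])
222 246 [0.554 0.287 0.229] [66 70 74]
228 246 [0.553 0.285 0.226] [72 76 75]
215 250 [0.555 0.289 0.235] [63 68 73]
228 270 [0.544 0.283 0.233] [57 61 58]
412 246 [0.568 0.196 0.226] [62 63 65]
420 246 [0.57  0.194 0.231] [53 55 62]
[[318.53337202 237.74636531]] cam [0.631 0.252 0.385]
[[309.10461665 127.56674673]
 [308.76272421 118.46036737]]
120 [0.538 0.175 0.261]
122 [0.536 0.167 0.26 ]
124 [0.534 0.157 0.259]
126 [0.532 0.15  0.257]
128 [0.532 0.153 0.249]
130 [0.532 0.154 0.241]
132 [0.533 0.16  0.23 ]
134 [0.532 0.155 0.226]
136 [0.532 0.155 0.219]
138 [0.548 0.233 0.158]
140 [0.547 0.232 0.151]
142 [0.547 0.233 0.143]
144 [0.585 0.419 0.001]
146 [0.582 0.405 0.002]
148 [0.548 0.239 0.115]
```

View pics/s1c.png

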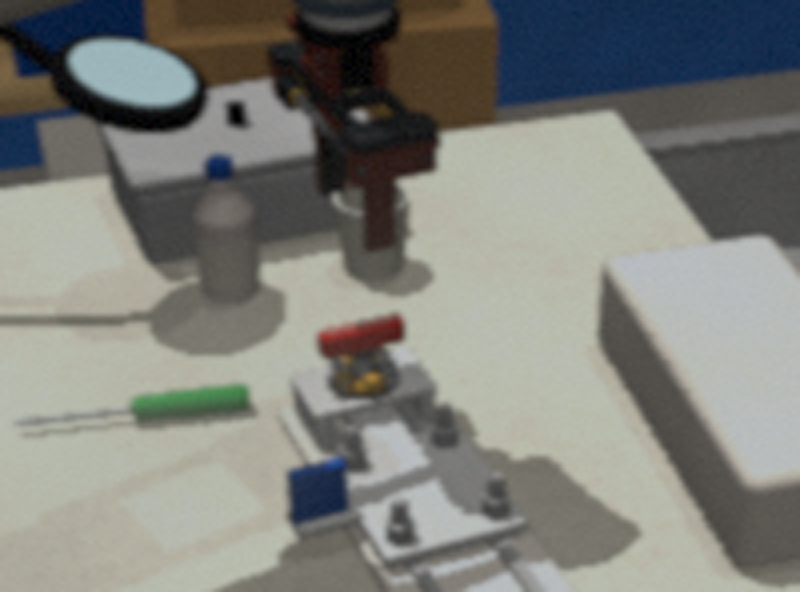

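Side and wrist views agree that the fingertips stand about 20–25 mm *above* the reported TCP height, where the documentation puts them 8 mm below it. I'll measure the real tip offset by lightly touching the seated bar's top (115 mm) with the closed fingers.

```bash
python3 - <<'E'
from bench import *
from h import *
z=.100
move_l([*BAR,z],.1);F0,_=rd("start")
while z>.084:
    z-=.001;move_l([*BAR,z],.03);F=np.mean([state()["ft_force"] for _ in range(3)],0)
    if abs(F[2]-F0[2])>1.5:
        F,s=rd("hit")
        if F[2]-F0[2]>2: break
rd("end")
move_l([*BAR,z+.03],.1);rd("up")
E
```

```text
start t6.67 F [0.39 0.15 0.31] M [ 0.006  0.138 -0.005] p [0.5522 0.2409 0.0994] gap 0.0007 q6 1.784
hit t9.23 F [-1.49 -0.48  5.45] M [-0.124  0.359 -0.017] p [0.5528 0.2411 0.0913] gap 0.0008 q6 1.784
end t9.30 F [-0.57 -0.61  5.41] M [-0.103  0.365 -0.021] p [0.5528 0.2411 0.0913] gap 0.0004 q6 1.784
up t9.82 F [-0.16  0.11 -0.04] M [-0.013  0.154  0.04 ] p [0.5524 0.2409 0.1195] gap 0.0003 q6 1.784
```

The tips sit 23.5 mm *above* the reported TCP, against the documented 8 mm ahead, so I'll command by tip height from here. Now the real grasp.

```bash
cat >> h.py <<'E'
TIP=0.0235  # measured: tip z = ee z + TIP
def T(xy,ztip): return [xy[0],xy[1],ztip-TIP]
E
python3 - <<'E'
from bench import *
from h import *
gripper_open();rd("open")
move_l(T(BAR,.083),.1);rd("down")
close();F,s=rd("closed")
if s["finger_gap"]>.012:
  for dz in(.005,.012,.018,.021):
    move_l(T(BAR,.083+dz),.05);rd("lift %g"%dz)
import pickle
for n in("wrist","side"):
    d=get_image(n);pickle.dump(d,open(f"pics/{n}3.pkl","wb"));cv2.imwrite(f"pics/{n}3.png",d["frame"])
P=cloud(d)
E
```

```text
open t11.26 F [ 0.32  0.03 -0.42] M [-0.044  0.183 -0.029] p [0.5525 0.241  0.12  ] gap 0.0876 q6 1.784
down t12.08 F [-0.2  -0.25 -0.12] M [-0.016  0.135 -0.025] p [0.553  0.2412 0.0605] gap 0.0879 q6 1.784
closed t13.22 F [-0.37  2.4  -0.62] M [ 0.305  0.168 -0.009] p [0.5524 0.2414 0.0595] gap 0.0182 q6 1.784
lift 0.005 t13.54 F [  3.9    4.71 -10.24] M [ 0.83  -0.646  0.005] p [0.5523 0.2414 0.0626] gap 0.0179 q6 1.784
lift 0.012 t13.90 F [  5.58   5.4  -13.41] M [ 0.932 -0.904 -0.009] p [0.5522 0.2413 0.0688] gap 0.0178 q6 1.784
lift 0.018 t14.23 F [  7.11   5.55 -15.54] M [ 0.984 -1.094 -0.007] p [0.5522 0.2413 0.074 ] gap 0.0180 q6 1.784
lift 0.021 t14.55 F [  6.84   5.91 -16.61] M [ 1.057e+00 -1.223e+00 -1.000e-03] p [0.5521 0.2413 0.0766] gap 0.0175 q6 1.784
```

View pics/wrist3.png

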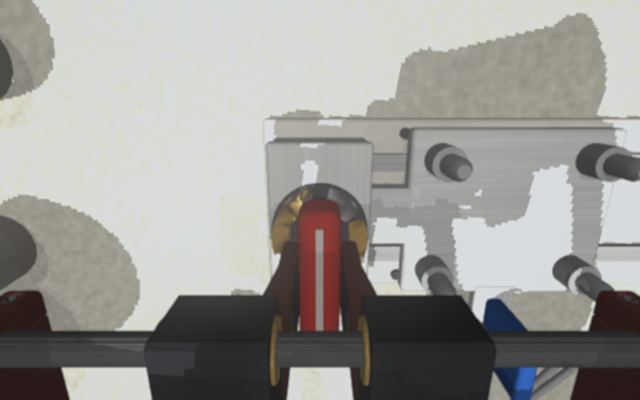

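The grip is good (gap 18 mm). Fz is −16.6 N, so the lift is about 16 mm. I'll lift a bit more, then twist to 0.85.

```bash
python3 - <<'E'
from bench import *
from h import *
move_l(T(BAR,.083+.026),.05);F,s=rd("lift .026")
q=np.array(s["joint_pos"]);
q0=inverse_kinematics(T(BAR,.109),quat(PH));print(np.round(q0,3))
for a in(.1,.2,.5,.85):
    movej(inverse_kinematics(T(BAR,.109),quat(PH+a)));rd("turn %g"%a)
import pickle
d=get_image("top");cv2.imwrite("pics/top4.png",cv2.resize(d["frame"][130:240,215:375],None,fx=4,fy=4,interpolation=2))
E
```

```text
lift .026 t14.97 F [  7.89   6.35 -19.48] M [ 1.13  -1.291 -0.018] p [0.552  0.2413 0.081 ] gap 0.0177 q6 1.784
[ 0.355  0.105  1.416 -0.     1.621  1.784]
turn 0.1 t15.28 F [  7.4    6.73 -18.38] M [ 1.138 -1.331  0.012] p [0.552  0.2414 0.0809] gap 0.0177 q6 1.684
turn 0.2 t15.60 F [  7.16   6.6  -18.75] M [ 1.11  -1.309  0.018] p [0.552  0.2414 0.0809] gap 0.0178 q6 1.584
turn 0.5 t16.06 F [  6.91   6.54 -18.98] M [ 1.143 -1.294  0.011] p [0.5519 0.2415 0.0809] gap 0.0180 q6 1.284
turn 0.85 t16.55 F [  7.06   7.08 -19.26] M [ 1.177 -1.307  0.034] p [0.5518 0.2415 0.0809] gap 0.0181 q6 0.934
```

View pics/top4.png

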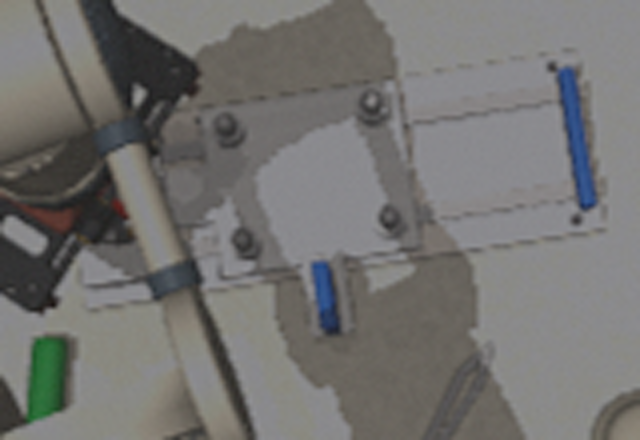

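The bar turned freely; the arm hides it in the top view. Now I'll let the pin down lightly onto the rim and feel for the notch.

```bash
cat > feel.py <<'E'
from bench import *
from h import *
a=.85;z=.109
def fz():
    return np.mean([state()["ft_force"][2] for _ in range(3)])
while z>.095:
    z-=.001;move_l(T(BAR,z),.05,quat(PH+a));hold(.05);f=fz();print("z%.3f %.1f"%(z,f),end=" ")
    if f>-5: break
rd("\non rim")
while a<1.5:
    a+=.03;movej(inverse_kinematics(T(BAR,z),quat(PH+a)));hold(.03);f=fz();print("a%.2f %.1f"%(a,f),end=" ")
    if f<-9: break
rd("\nend a=%.2f z=%.4f"%(a,z))
E
python3 feel.py
```

```text
z0.108 -18.6 z0.107 -18.1 z0.106 -17.2 z0.105 -17.3 z0.104 -16.4 z0.103 -15.1 z0.102 -13.3 z0.101 -9.3 z0.100 -7.1 z0.099 -2.9 
on rim t19.67 F [-0.1   5.32 -2.93] M [0.803 0.229 0.015] p [0.5521 0.2416 0.0753] gap 0.0180 q6 0.934
a0.88 -4.1 a0.91 -10.2 
end a=0.91 z=0.0990 t20.30 F [  3.09   6.34 -10.59] M [ 1.046 -0.486  0.2  ] p [0.552  0.2416 0.0735] gap 0.0180 q6 0.874
```

```bash
python3 - <<'E'
from bench import *
from h import *
a=.91;z=.099
for a in(.93,.95):
    movej(inverse_kinematics(T(BAR,z),quat(PH+a)));rd("a %.2f"%a)
while z>.093:
    z-=.001;move_l(T(BAR,z),.05,quat(PH+a));hold(.03);F,s=rd("z %.3f"%z)
    if F[2]>-1.5:break
E
```

```text
a 0.93 t20.62 F [  3.92   6.95 -13.54] M [ 1.142 -0.734  0.059] p [0.552  0.2416 0.0727] gap 0.0178 q6 0.854
a 0.95 t20.93 F [  4.76   7.56 -15.06] M [ 1.212e+00 -8.620e-01  1.000e-03] p [0.5519 0.2416 0.0723] gap 0.0177 q6 0.834
z 0.098 t21.28 F [  4.4    7.29 -13.08] M [ 1.136 -0.712  0.033] p [0.5519 0.2416 0.0717] gap 0.0180 q6 0.834
z 0.097 t21.63 F [ 2.42  6.61 -9.54] M [ 0.997 -0.366  0.006] p [0.552  0.2416 0.0717] gap 0.0180 q6 0.834
z 0.096 t21.98 F [ 1.05  6.26 -6.25] M [ 0.875 -0.066  0.019] p [0.5521 0.2417 0.0715] gap 0.0179 q6 0.834
z 0.095 t22.33 F [-0.57  5.56 -2.5 ] M [0.758 0.265 0.011] p [0.5521 0.2417 0.0715] gap 0.0178 q6 0.834
z 0.094 t22.68 F [-2.46  5.17  1.21] M [0.647 0.582 0.027] p [0.5521 0.2417 0.0715] gap 0.0180 q6 0.834
```

The bar dropped 3.8 mm and its base now carries the load, so the pin is in the notch. I'll release, go up and check.

```bash
python3 - <<'E'
from bench import *
from h import *
import pickle
move_l(T(BAR,.0945),.05,quat(PH+.95))
gripper_open();rd("open")
move_l(T(BAR,.20),.2);rd("up")
d=get_image("wrist");pickle.dump(d,open("pics/w5.pkl","wb"));cv2.imwrite("pics/w5.png",d["frame"])
P=cloud(d);H,S,V=cv2.split(cv2.cvtColor(d["frame"],cv2.COLOR_BGR2HSV))
m=((H<8)|(H>172))&(S>120)&(V>60)&(P[...,2]>.1)&(P[...,2]<.15);m[280:]=0
q=P[m];print(len(q),np.percentile(q[:,2],[25,50,75,90]),cv2.minAreaRect((q[:,:2]*1000).astype(np.float32)))
E
```

```text
open t24.16 F [-0.61 -0.13 -0.01] M [-0.062  0.086 -0.009] p [0.5525 0.241  0.071 ] gap 0.0878 q6 0.834
up t24.90 F [ 0.01  0.1  -0.44] M [-0.061  0.094 -0.004] p [0.5518 0.2407 0.1743] gap 0.0878 q6 0.834
851 [0.12442864 0.12510439 0.12567481 0.12615819] ((553.4240112304688, 243.73146057128906), (66.34991455078125, 15.733322143554688), 63.21977615356445)
```

View pics/w5.png

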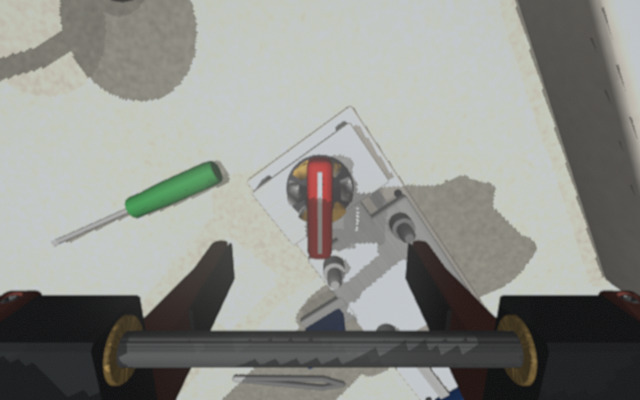

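The bar now stands about 11.7 mm above its seated height and stayed there after release. Next I'll push the paddle with closed fingers.

```bash
python3 - <<'E'
from bench import *
from h import *
import pickle
ux=np.array([np.cos(YAW),np.sin(YAW)]);uy=np.array([-np.sin(YAW),np.cos(YAW)])
PD=np.array([.4845,.0995])
p=PD+uy*.033
move_to(T(p,.15),quat(YAW));close()
move_l(T(p,.045),.15);F0,_=rd("down")
d0=.033
tr=.025
p=PD+uy*tr;move_l(T(p,.045),.1)
def fy(): return np.mean([state()["ft_force"][:2]@uy for _ in range(3)])-F0[:2]@uy
move_l(T(PD+uy*(.016-.095),.045),.1);rd("mid")
k=.095
while k<.122:
    k+=.002;move_l(T(PD+uy*(.016-k),.045),.05);f=fy();print("%.3f %.1f"%(k,f),end=" ")
    if f>14: break
hold(.25)
F,s=rd("\nend")
e=s["ee_pos"][:2];print("travel est", -(e-PD)@uy+.016)
move_l(T(e+uy*.03,.045),.15);move_l(T(e+uy*.03,.16),.25)
for n in("wrist","top"):
    d=get_image(n);pickle.dump(d,open(f"pics/{n}6.pkl","wb"));cv2.imwrite(f"pics/{n}6.png",d["frame"])
rd("up")
E
```

```text
down t27.98 F [-0.1   0.55  0.35] M [-0.06   0.044 -0.015] p [0.4807 0.1323 0.0229] gap 0.0005 q6 0.059
mid t29.48 F [ 0.1   0.03 -0.23] M [-0.056  0.05  -0.007] p [0.4954 0.0211 0.0213] gap 0.0005 q6 -0.167
0.097 1.6 0.099 3.2 0.101 2.8 0.103 1.5 0.105 1.8 0.107 2.2 0.109 9.0 0.111 14.8 
end t31.80 F [-4.96 14.64  0.84] M [ 2.129  0.839 -0.043] p [0.4972 0.0089 0.0214] gap 0.0006 q6 -0.199
travel est 0.10744533703475972
up t32.95 F [ 0.03  0.58 -0.19] M [-0.029  0.066 -0.002] p [0.4918 0.0384 0.1337] gap 0.0006 q6 -0.132
```

View pics/wrist6.png

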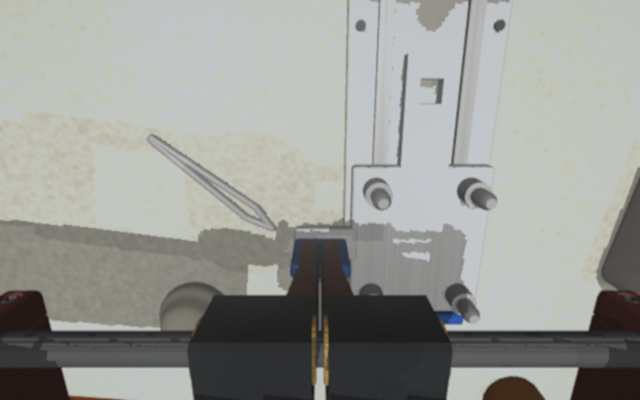

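View pics/top6.png

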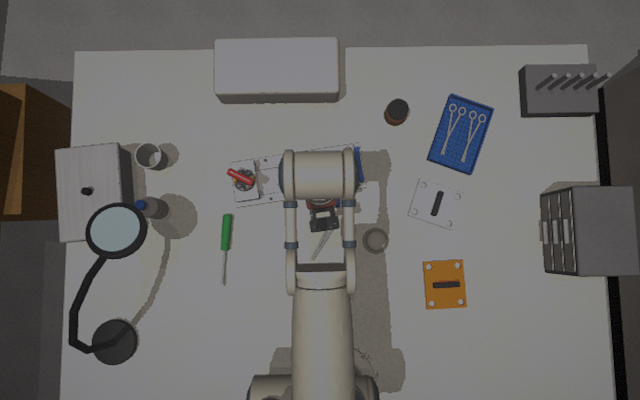

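The carriage hit the stop: the force climbed from about 2 N to 15 N at roughly 108–110 mm of travel. Next I'll hover over the white board, measure it with the wrist camera, and look at the fixture from the top now the arm is clear.

```bash
python3 - <<'E'
from bench import *
from h import *
import pickle
B=np.array([.4856,-.2866]);ph=-1.905
gripper_open()
move_to(T(B,.19),quat(ph));rd("above board")
for n in("wrist","top","side"):
    d=get_image(n);pickle.dump(d,open(f"pics/{n}7.pkl","wb"));cv2.imwrite(f"pics/{n}7.png",d["frame"])
d=pickle.load(open("pics/wrist7.pkl","rb"));P=cloud(d);g=d["frame"].max(2)
m=(g<90)&(P[...,2]>.022)&(P[...,2]<.045);m=m&(np.hypot(P[...,0]-B[0],P[...,1]-B[1])<.06)
q=P[m];r=cv2.minAreaRect((q[:,:2]*1000).astype(np.float32));print("rib",len(q),np.median(q[:,2]),r)
# top posts
d=pickle.load(open("pics/top7.pkl","rb"));P=cloud(d)
mm=((P[...,2]>.058)&(P[...,2]<.082)&(P[...,0]>.5)&(P[...,0]<.67)&(P[...,1]<.12)&(P[...,1]>-.09)).astype(np.uint8)
k,l,st,ce=cv2.connectedComponentsWithStats(mm)
for i in range(1,k):
    if st[i,4]>5: print(st[i,4],ce[i].round(1),np.median(P[l==i],0).round(4))
c=cv2.resize(d["frame"][130:240,215:475],None,fx=3,fy=3,interpolation=2);cv2.imwrite("pics/c7.png",cv2.convertScaleAbs(c,alpha=1.6))
E
```

```text
above board t35.69 F [0.03 0.24 0.28] M [ 0.048  0.159 -0.003] p [ 0.4859 -0.2857  0.1665] gap 0.0878 q6 1.311
rib 983 0.0316384114772294 ((486.2596435546875, -288.18255615234375), (12.771344184875488, 68.14453887939453), 70.41960906982422)
21 [347.9 148.6] [ 0.632  -0.0413  0.0682]
23 [311.2 154.4] [0.6183 0.0587 0.0677]
22 [352.5 177.3] [ 0.5545 -0.052   0.0662]
21 [316.  183.1] [0.5397 0.0462 0.0674]
8 [334.5 190.8] [ 0.5174 -0.0017  0.0806]
6 [338.2 193.3] [ 0.5094 -0.0119  0.0808]
```

View pics/wrist7.png

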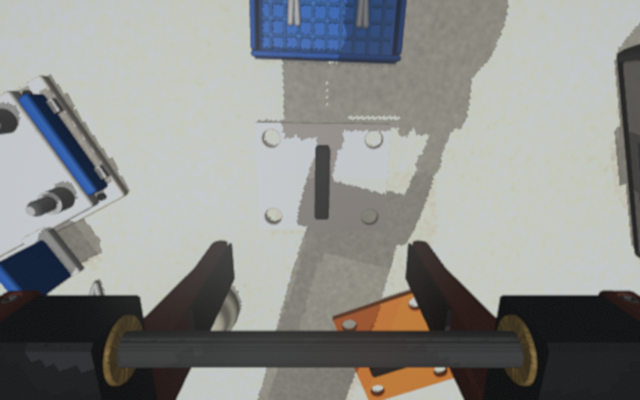

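View pics/c7.png

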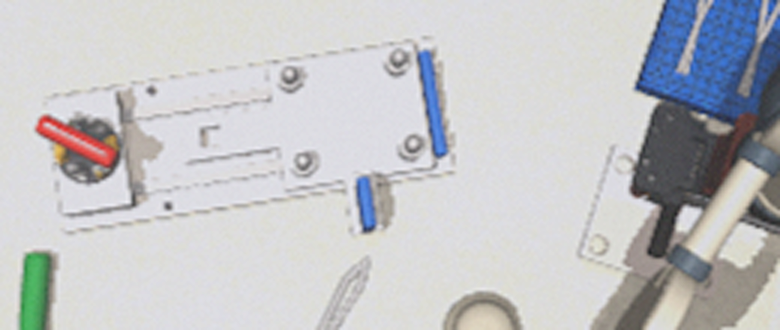

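The top view confirms the carriage travelled 109.4 mm, with the T-bar still up and turned. The seat is at (0.586, 0.003). I'll grip the rib and lift.

```bash
python3 - <<'E'
from bench import *
from h import *
import pickle
B=np.array([.486,-.2875]);ph=np.radians(70.5)-np.pi
SEAT=np.array([.5861,.0029])
move_to(T(B,.08),quat(ph))
move_l(T(B,.0125),.08);rd("down")
close();F,s=rd("closed")
assert s["finger_gap"]>.01
move_l(T(B,.13),.15);rd("lift")
move_to(T(SEAT,.13),quat(YAW-np.pi/2));rd("over seat")
for n in("wrist","top","side"):
    d=get_image(n);pickle.dump(d,open(f"pics/{n}8.pkl","wb"));cv2.imwrite(f"pics/{n}8.png",d["frame"])
E
```

```text
down t37.42 F [-0.02 -0.17  0.15] M [0.026 0.129 0.009] p [ 0.4865 -0.2878 -0.0102] gap 0.0879 q6 1.317
closed t38.61 F [ 0.13  0.03 -0.18] M [0.001 0.172 0.006] p [ 0.486  -0.2875 -0.011 ] gap 0.0136 q6 1.317
lift t39.61 F [ 0.01  0.2  -2.41] M [0.016 0.159 0.019] p [ 0.4853 -0.287   0.1047] gap 0.0138 q6 1.317
over seat t40.85 F [-0.16 -0.11 -1.82] M [-0.01   0.142 -0.006] p [0.586  0.0014 0.1064] gap 0.0139 q6 1.376
```

View pics/wrist8.png

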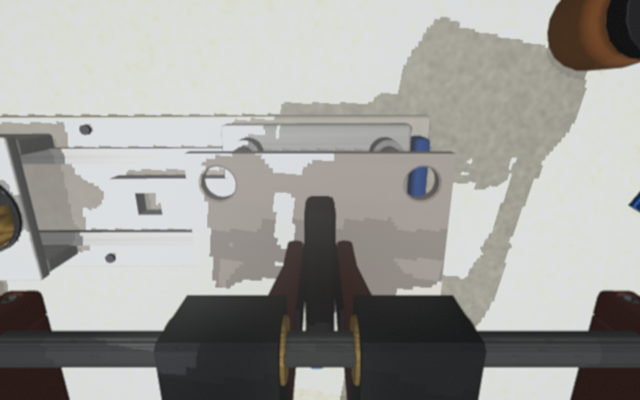

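View pics/side8.png

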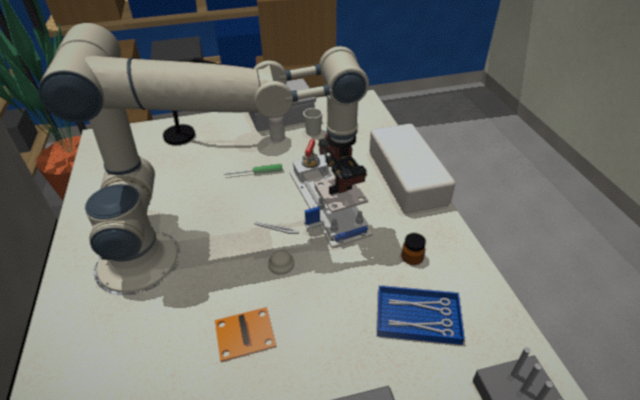

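```bash
python3 - <<'E'
from h import *
import pickle
d=pickle.load(open("pics/wrist8.pkl","rb"));P=cloud(d)
ux=np.array([np.cos(YAW),np.sin(YAW)]);uy=np.array([-np.sin(YAW),np.cos(YAW)]);S=np.array([.5861,.0029])
b=(P[...,2]>.112)&(P[...,2]<.14);b[290:]=0
print("board top z",np.median(P[b][:,2]), "left side",np.median(P[200:260,215:270,2]),"right",np.median(P[200:260,380:440,2]),"far",np.median(P[160:170,250:380,2]))
inv=((~b)).astype(np.uint8)
k,l,st,ce=cv2.connectedComponentsWithStats(inv,connectivity=4)
for i in range(k):
    if 200<st[i,4]<3000: 
        cx,cy=st[i,0]+st[i,2]/2-.5,st[i,1]+st[i,3]/2-.5
        w=onz(d,[ce[i],[cx,cy]],.125)[:,:2]-S
        print(st[i],ce[i].round(1),"fixture frame",[(x@ux*1000).round(1) for x in w],[(x@uy*1000).round(1) for x in w])
e=np.array([.586,.0014])-S;print("ee in fixture",e@ux*1000,e@uy*1000)
E
```

```text
board top z 0.12422006512690525 left side 0.12424786995357565 right 0.12424336031225394 far 0.12425603035607999
[205 167  30  30 701] [219.8 181.3] fixture frame [np.float64(40.5), np.float64(40.5)] [np.float64(46.2), np.float64(46.4)]
[405 167  30  30 700] [419.2 181.4] fixture frame [np.float64(40.3), np.float64(40.2)] [np.float64(-50.5), np.float64(-50.6)]
ee in fixture -0.31039588630120074 -1.4709365702732697
```

The board is level, and the holes project to within about 1–2 mm of the posts. I'll lower it under force watch.

```bash
cat > low.py <<'E'
from bench import *
from h import *
import sys,pickle
ux=np.array([np.cos(YAW),np.sin(YAW)])
S=np.array([.5861,.0029])-ux*.0003
q=quat(YAW-np.pi/2)
move_l(T(S,.088),.08,q);F0,_=rd("at .088")
z=.088
while z>.0605:
    z-=.002 if z>.066 else .001
    move_l(T(S,z),.05);st=[state() for _ in range(3)];F=np.mean([s["ft_force"] for s in st],0)-F0
    print("%.3f"%z,F.round(1),"%.4f"%(st[-1]["ee_pos"][2]+TIP))
    if np.linalg.norm(F)>7: break
rd("end")
d=get_image("wrist");pickle.dump(d,open("pics/w9.pkl","wb"));cv2.imwrite("pics/w9.png",d["frame"])
d=get_image("side");cv2.imwrite("pics/s9.png",cv2.resize(d["frame"][120:260,240:440],None,fx=4,fy=4,interpolation=2))
E
python3 low.py
```

```text
at .088 t41.74 F [ 0.39  0.3  -1.79] M [-0.015  0.135 -0.037] p [0.5861 0.0029 0.065 ] gap 0.0138 q6 1.376
0.086 [-0.6  0.   0.2] 0.0863
0.084 [ 0.3 -0.6  0.1] 0.0838
0.082 [-0.2  0.5 -0.4] 0.0817
0.080 [-0.1 -0.8  0.3] 0.0798
0.078 [-0.3 -0.4 -0.6] 0.0778
0.076 [ 0.3 -0.9 -0.4] 0.0758
0.074 [-0.6  1.  -0. ] 0.0738
0.072 [ 0.7  0.9 -0.9] 0.0718
0.070 [ 0.1 -0.1  0. ] 0.0698
0.068 [ 0.1  0.2 -1. ] 0.0678
0.066 [ 0.7 -0.8 -0.8] 0.0658
0.065 [0.2 0.5 0.1] 0.0649
0.064 [ 1.2  1.3 -0.4] 0.0639
0.063 [ 0.6 -0.2 -0.9] 0.0629
0.062 [-1.1 -0.1  2.8] 0.0625
0.061 [-3.1  0.7  8. ] 0.0624
end t45.81 F [-3.    0.48  5.54] M [0.049 0.674 0.015] p [0.586  0.0028 0.0389] gap 0.0139 q6 1.376
```

View pics/w9.png

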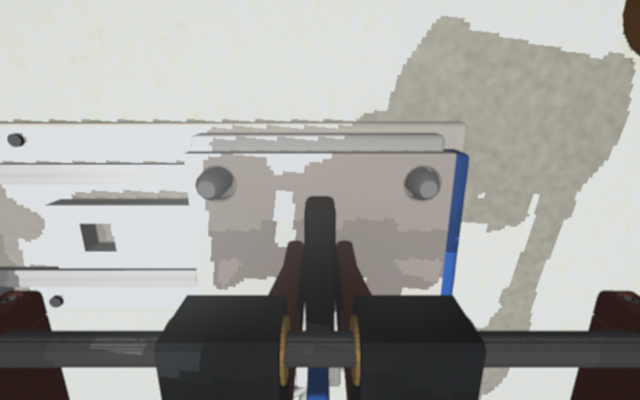

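The pins at (215,183) and (422,183) stand through the holes. The board seated exactly at the expected tip height of 62.4 mm. I'll relax the push, release, retreat and check.

```bash
python3 - <<'E'
from bench import *
from h import *
import pickle
S=np.array([.5861,.0029])
move_l(T(S,.0624),.05);rd("relax")
gripper_open();rd("open")
move_l(T(S,.20),.15);
movej(np.array(inverse_kinematics([.40,-.2,.25],quat(-1.9))));rd("away")
for n in("top","side"):
    d=get_image(n);pickle.dump(d,open(f"pics/{n}10.pkl","wb"));P=cloud(d);cv2.imwrite(f"pics/{n}10.png",d["frame"])
    c=d["frame"][130:240,215:475] if n=="top" else d["frame"][120:260,240:440]
    cv2.imwrite(f"pics/{n}10c.png",cv2.convertScaleAbs(cv2.resize(c,None,fx=3,fy=3,interpolation=2),alpha=1.5))
    if n=="top":
        g=d["frame"].max(2);m=(g<75)&(P[...,2]>.07)&(P[...,2]<.095)&(np.hypot(P[...,0]-.586,P[...,1]-.003)<.05)
        q=P[m];print("rib",len(q),np.median(q[:,2]),cv2.minAreaRect((q[:,:2]*1000).astype(np.float32)))
        b=(P[...,2]>.045)&(P[...,2]<.066)&(np.hypot(P[...,0]-.586,P[...,1]-.003)<.06);q=P[b];A=np.c_[q[:,:2],np.ones(len(q))];print("board plane tilt",np.linalg.lstsq(A,q[:,2],rcond=None)[0],np.median(q[:,2]))
        H,Sa,V=cv2.split(cv2.cvtColor(d["frame"],cv2.COLOR_BGR2HSV));m=((H<8)|(H>172))&(Sa>150)&(V>60)&(P[...,1]<.3)&(P[...,1]>.18);print("bar z",np.median(P[m][:,2]))
E
```

```text
relax t46.23 F [-0.16  0.09  1.29] M [-0.016  0.216 -0.014] p [0.5862 0.0028 0.039 ] gap 0.0138 q6 1.376
open t47.50 F [-0.12  0.43  0.24] M [-0.052  0.145  0.006] p [0.5861 0.0029 0.0389] gap 0.0881 q6 1.376
away t49.73 F [ 0.2  -0.23  0.15] M [-0.013  0.124 -0.033] p [ 0.4006 -0.1993  0.2492] gap 0.0880 q6 1.360
rib 116 0.08040523578035585 ((585.0789794921875, 2.3487424850463867), (68.70845794677734, 11.988271713256836), 7.8013224601745605)
board plane tilt [ 0.00164601 -0.00103764  0.05541946] 0.05635515632001964
bar z 0.12349140660363245
```

View pics/top10c.png

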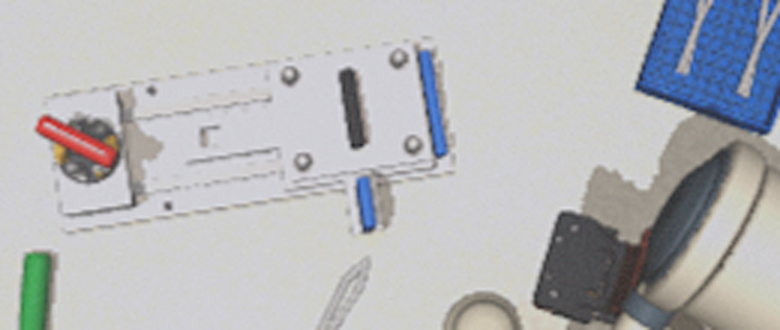

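View pics/side10c.png

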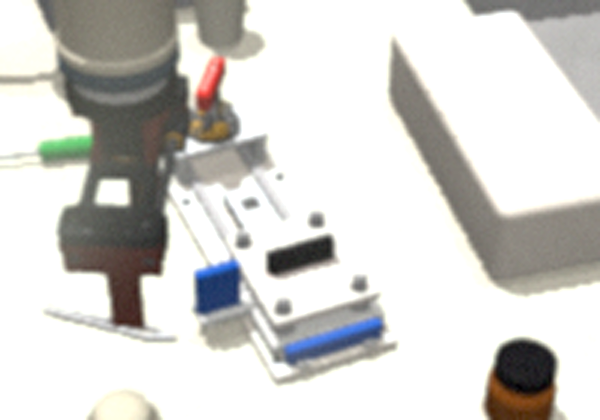

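All four pins are through and the board is level. One last offline check of the bar lift against the first picture, then I'll hand in.

```bash
python3 - <<'E'
from h import *
import pickle
for n in("top0","top7","top10"):
    d=pickle.load(open(f"pics/{n}.pkl","rb"));P=cloud(d);H,Sa,V=cv2.split(cv2.cvtColor(d["frame"],cv2.COLOR_BGR2HSV));m=((H<8)|(H>172))&(Sa>130)&(V>60)&(P[...,1]<.3)&(P[...,1]>.18)&(P[...,0]>.5)&(P[...,0]<.6)&(P[...,2]>.1);print(n,np.percentile(P[m][:,2],[50,75,90]).round(4),m.sum())
from bench import *
job_done();print(state()["time"])
E
```

```text
top0 [0.1124 0.1144 0.1154] 112
top7 [0.1246 0.1266 0.1277] 126
top10 [0.1237 0.1257 0.127 ] 123
the job is handed in; nothing more can be done
the job is handed in; nothing more can be done
```

The plunger is resting up in its notch, the carriage is at its loading stop, and the board lies flat on its four posts. I handed the job in at about 50 s of the 69 s. No verdict is reported.

**What I did**
- **Plunger:** I pulled the T-bar up and turned it anticlockwise. The notch took the pin at about 0.91–0.95 rad, where I let it down and let go.
- **Carriage:** I pushed the paddle until the force climbed from about 2 N to 15 N at the stop.
- **Board:** I gripped the white board by its rib and lowered it over the pins until the shoulders took the load, then released it there.

**Last checks**
- **Plunger lift:** it rose 11.3 to 12.2 mm above its seated height in different pictures, inside the 10.5–13.8 mm band. It dropped 3.8 mm from rim to notch and stayed up after release.
- **Carriage travel:** the top camera gave 109.4 mm. The arm's own estimate while pushing was 107.4 mm; both are over 106 mm.
- **Board:** all four pins stand through the holes, with a tilt of about 0.002 rad. The rib centre is about 1 mm from my measured seat position. I did not measure each bystander, but none looked moved in the pictures.

**What disagreed**
- **Fingertip height:** the first grasp closed on nothing. The tips sit about 23.5 mm above the reported TCP, not 8 mm ahead of it as stated. I measured this by touching the bar's top with about 5 N and used that value from then on.
- **Side forces:** I saw 5–8 N of unexplained side force while lifting the plunger. It did no visible harm.

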